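Load the bench rack with forming stakes in working order

ROBOT

A 6-joint arm with a two-finger parallel gripper is mounted at the origin on the work surface. World frame = base frame: x ahead of the robot, y to its left, z up, the work surface at z = 0. Lengths are in m, angles in rad, forces in N, time in s.
With the tool pointing down it reaches from about 0.35 to 0.975 m from the base axis. Payload 4.9 kg.
Tool frame: the origin (TCP) lies midway between the tips of the shut fingers; the grasp point (between the pads) lies 19 mm behind it; z points along the fingers, y is the direction in which the jaws open and shut (so a half turn about z gives the same grasp; the last joint's range is limited). The gripper opens to 85 mm and grips with 20 to 120 N. Pads are 22 mm wide; open, the fingers measure 114 mm over their backs; the gripper's body (76 mm by 85 mm) begins 54 mm behind the grasp point. The pads swing forward as they close: fully open they stand 13 mm farther back than shut.
Start: joints at [1.115, 0.053, 1.613, -0, 1.476, -0.119], TCP at [0.207, 0.59, 0.231] pointing down, gripper open.
Joint ranges: [-3.01, 3.01], [-1.01, 2.22], [0.06, 2.58], [-1.02, 4.17], [0.09, 2.62], [-3.14, 3.14]. Speed limits (rad/s): [2.57, 2.57, 3.14, 3.14, 3.14, 3.14].

INTERFACE

Orientations are given as a rotation vector (axis times angle).
In Python, from station import ctrl gives the robot as it stands.
- The arm moves only by the shell command python3 -m jog 'ROWS' [FORCE]. ROWS is JSON, one flat list of numbers, 7 for each row, row after row: the opening, from 0 (shut) to 1 (fully open), then the shift along the tool's x, y, z in m, then the turn, a rotation vector about the tool's x, y, z in degrees. A call has 1 to 10 rows; each row shifts and turns the commanded pose from where the row before left it, along the tool's axes as they then stand; what a row does not reach is not made up. A row lasts 1/8 s, in which the tool goes at most 62.5 mm and 10.7 degrees, less where a joint would pass 70% of its speed; a pose out of reach is approached as far as the arm can. A call with a gripper value outside its range is refused whole. The fingers move at their own pace and stop on an object; FORCE is the grip in N (left out, the last holds). Time passes only in rows, so rows that do not move let the fingers close. It gives the time, the measured TCP pose, the force and the opening at its end, in the units of the state.
- ctrl.get_obs(): the state, without advancing time (a new reading comes with each control period).
- ctrl.get_image(name): name is "scene" or "side" or "wrist"; returns a dict with "image" (480x640x3 uint8, blue, green, red), "camera_matrix" (3x3 intrinsics, pixels), "dist_coeffs" ([k1, k2, p1, p2, k3] as OpenCV has them; the pictures are not rectified), "rvec" (rotation vector, rad) and "tvec" (3), from world to camera coordinates, as OpenCV has them; the wrist camera has in their place "mount" (4x4, takes a point from camera to tool coordinates, whose origin is the TCP and whose axes are the flange's). Camera axes: x right, y down, z forward; pixel columns grow to the right and rows downward; lengths in m; the calibration is good to about 2 mm. A picture is of the moment at which its call begins: read the wrist's pose just before it. There is no depth.
- ctrl.finish_job(): hands the job in, once; it reports no verdict.
Trained networks look in a picture, given as the dict that the camera call returned (one of the last four; its "shot" number tells which), for a name from the list of things; names that differ only in an ending like _2 or _b are one class to them, and where a whole thing is asked for, a point or a joint stands for the part that bears it (a point fixed in the world has none). Each returns a list of dicts, best first, with "p" (0 to 1); they miss things now and then, are a little off and sometimes report something else, mostly with a low value. They report only what shows in the picture. A call takes as long as a camera call. They do not tell look-alikes from the thing itself.
- ctrl.boxes_of(target, picture): "box" ([centre column, centre row, width, height] in pixels, round what is visible of it).
The state is a dict: "t": time; "q": joint angles; "dq": joint speeds; "effort": joint torques, N m; "tool_pos": TCP position; "tool_rot": TCP orientation; "contact_force": force on the tool from outside, world axes, zero at the start; "wrist_torque": the same for the moment, N m; "opening": finger opening in m.
Only numpy, scipy, OpenCV 4.12 (cv2) and the standard library are available. Lean on these libraries where they do the work, as an engineer would, in place of code of your own. Each camera call takes 0.05 s, during which the arm holds its last target. There are 200 camera calls.

TASK

The four steel forming stakes stand in the wooden rack in the order in which the goldsmith will use them, the first one next to that rack's brass post. Move all four to the aluminium rack in the same order counted from its own brass post (the first one next to the post), one to a bay, standing upright with the foot flat on the bay floor, and let none fall over on the way.

Things in the scene. Friction and masses are not known exactly. Their poses are not given: they have to be found in the camera images.
- dome_stake: The dome stake, a small forming anvil 85 mm tall. Solid steel, about 0.32 kg. Round foot 36 mm across, 9 mm thick; stem 16 mm thick; bright head on top. Origin: centre of the foot's underside, z up. Starts upright on a cork pad in the wooden rack. Head round, 30 mm across, sides vertical from 58 to 74 mm above the origin, then domed: grip it at 67 mm.
- block_stake: The block stake, a small forming anvil 84 mm tall. Solid steel, about 0.32 kg. Round foot 36 mm across, 9 mm thick; stem 16 mm thick; bright head on top. Origin: centre of the foot's underside, z up. Starts upright on a cork pad in the wooden rack. Head a square block 28 x 28 mm (sides along own x, y), 58 to 84 mm above the origin, turned up to 0.25 rad from the rack.
- disc_stake: The disc stake, a small forming anvil 80 mm tall. Solid steel, about 0.32 kg. Round foot 36 mm across, 9 mm thick; stem 16 mm thick; bright head on top. Origin: centre of the foot's underside, z up. Starts upright on a cork pad in the wooden rack. Head a wide flat round disc, 44 mm across, 62 to 80 mm above the origin.
- bar_stake: The bar stake, a small forming anvil 84 mm tall. Solid steel, about 0.32 kg. Round foot 36 mm across, 9 mm thick; stem 16 mm thick; bright head on top. Origin: centre of the foot's underside, z up. Starts upright on a cork pad in the wooden rack. Head a narrow bar, 42 mm long (own x), 14 mm wide (own y), 58 to 84 mm above the origin, within 0.25 rad of the row's line.
- wood_rack: Dark wooden rack, fixed: four bays in a row along own x, centres at x = -90, -30, 30, 90 mm, y = 0; each 56 x 56 mm inside, wall tops 16 mm and floor 6 mm above the bench. Origin: on the bench under the row's middle; x within 0.45 rad of world x. Brass post 43 mm high on the +x end (x = 138 mm), so the first place is x = 90. Holds all four stakes at the start, in any order.
- metal_rack: Aluminium rack, empty at the start, fixed: four bays in a row along own x, centres at x = -90, -30, 30, 90 mm, y = 0; each 56 x 56 mm inside, wall tops 16 mm and floor 6 mm above the bench. Origin: on the bench under the row's middle; x within 0.45 rad of world x. Brass post 43 mm high on the -x end (x = -138 mm), so the first place is x = -90. 
- pad_dome: Cork pad 50 x 50 x 4 mm, fixed on the floor of one bay of the wooden rack (top 10 mm above the bench): the one on which the dome stake stands at the start; it shows which place that stake had. The pads look alike. Origin: centre of its underside.
- pad_block: Cork pad 50 x 50 x 4 mm, fixed on the floor of one bay of the wooden rack (top 10 mm above the bench): the one on which the block stake stands at the start; it shows which place that stake had. The pads look alike. Origin: centre of its underside.
- pad_disc: Cork pad 50 x 50 x 4 mm, fixed on the floor of one bay of the wooden rack (top 10 mm above the bench): the one on which the disc stake stands at the start; it shows which place that stake had. The pads look alike. Origin: centre of its underside.
- pad_bar: Cork pad 50 x 50 x 4 mm, fixed on the floor of one bay of the wooden rack (top 10 mm above the bench): the one on which the bar stake stands at the start; it shows which place that stake had. The pads look alike. Origin: centre of its underside.
There are look-alikes about, which are no part of the job. What is shaped like the bar_stake but red is not meant. What is shaped like the disc_stake but purple is not meant.

How it is judged:
At the end, for the whole second after the job is handed in: Each stake stands in the bay of the aluminium rack that has the same place, counted from the brass post, as the bay it had in the wooden rack: foot centre within 12 mm of the bay centre along each side, foot on the floor within 3 mm, upright within 0.1 rad, released and at rest (((x of pad_dome in the frame of wood_rack between 0.07 and 0.11 m and x of dome_stake in the frame of metal_rack between -0.102 and -0.078 m) or (x of pad_dome in the frame of wood_rack between 0.01 and 0.05 m and x of dome_stake in the frame of metal_rack between -0.042 and -0.018 m) or (x of pad_dome in the frame of wood_rack between -0.05 and -0.01 m and x of dome_stake in the frame of metal_rack between 0.018 and 0.042 m) or (x of pad_dome in the frame of wood_rack between -0.11 and -0.07 m and x of dome_stake in the frame of metal_rack between 0.078 and 0.102 m)) and y of dome_stake in the frame of metal_rack between -0.012 and 0.012 m and z of dome_stake in the frame of metal_rack between 0.003 and 0.009 m and angle between each of dome_stake, block_stake, disc_stake, bar_stake's own z axis and vertical below 0.1 rad and linear speed of each of dome_stake, block_stake, disc_stake, bar_stake below 0.02 m/s and angular speed of each of dome_stake, block_stake, disc_stake, bar_stake below 0.2 rad/s and ((x of pad_block in the frame of wood_rack between 0.07 and 0.11 m and x of block_stake in the frame of metal_rack between -0.102 and -0.078 m) or (x of pad_block in the frame of wood_rack between 0.01 and 0.05 m and x of block_stake in the frame of metal_rack between -0.042 and -0.018 m) or (x of pad_block in the frame of wood_rack between -0.05 and -0.01 m and x of block_stake in the frame of metal_rack between 0.018 and 0.042 m) or (x of pad_block in the frame of wood_rack between -0.11 and -0.07 m and x of block_stake in the frame of metal_rack between 0.078 and 0.102 m)) and y of block_stake in the frame of metal_rack between -0.012 and 0.012 m and z of block_stake in the frame of metal_rack between 0.003 and 0.009 m and ((x of pad_disc in the frame of wood_rack between 0.07 and 0.11 m and x of disc_stake in the frame of metal_rack between -0.102 and -0.078 m) or (x of pad_disc in the frame of wood_rack between 0.01 and 0.05 m and x of disc_stake in the frame of metal_rack between -0.042 and -0.018 m) or (x of pad_disc in the frame of wood_rack between -0.05 and -0.01 m and x of disc_stake in the frame of metal_rack between 0.018 and 0.042 m) or (x of pad_disc in the frame of wood_rack between -0.11 and -0.07 m and x of disc_stake in the frame of metal_rack between 0.078 and 0.102 m)) and y of disc_stake in the frame of metal_rack between -0.012 and 0.012 m and z of disc_stake in the frame of metal_rack between 0.003 and 0.009 m and ((x of pad_bar in the frame of wood_rack between 0.07 and 0.11 m and x of bar_stake in the frame of metal_rack between -0.102 and -0.078 m) or (x of pad_bar in the frame of wood_rack between 0.01 and 0.05 m and x of bar_stake in the frame of metal_rack between -0.042 and -0.018 m) or (x of pad_bar in the frame of wood_rack between -0.05 and -0.01 m and x of bar_stake in the frame of metal_rack between 0.018 and 0.042 m) or (x of pad_bar in the frame of wood_rack between -0.11 and -0.07 m and x of bar_stake in the frame of metal_rack between 0.078 and 0.102 m)) and y of bar_stake in the frame of metal_rack between -0.012 and 0.012 m and z of bar_stake in the frame of metal_rack between 0.003 and 0.009 m); the robot touches nothing.
It fails at once if the dome stake falls over (angle between dome_stake's own z axis and vertical above 0.7 rad).
It fails at once if the block stake falls over (angle between block_stake's own z axis and vertical above 0.7 rad).
It fails at once if the disc stake falls over (angle between disc_stake's own z axis and vertical above 0.7 rad).
It fails at once if the bar stake falls over (angle between bar_stake's own z axis and vertical above 0.7 rad).
It also fails if it takes over 136 s, if anything falls off the work surface, if the arm or the gripper's body presses on something with over 40 N, if the wrist force passes 120 N, or if a joint passes its speed limit or range.

## Working session

There is one attempt and no reset: what is moved stays moved. The work goes in short steps, Python scripts to look and compute and a shell command to move; the robot and the scene stay as the last step left them, time stands still between calls to the robot, and variables do not carry over. Pictures are saved under pics/ and viewed, about 12 in all and at most 16, crops included, and the job is handed in when it is done.

```bash
mkdir -p pics; ls; python3 - <<'E'
from station import ctrl
import cv2
print(ctrl.get_obs())
for n in ["scene","side"]:
    p=ctrl.get_image(n); cv2.imwrite(f"pics/{n}0.png",p["image"])
    print(n,p["camera_matrix"].tolist(),p["dist_coeffs"],p["rvec"],p["tvec"])
    for t in ["dome_stake","block_stake","disc_stake","bar_stake","wood_rack","metal_rack"]:
        print(t,[([round(x) for x in d["box"]],round(d["p"],2)) for d in ctrl.boxes_of(t,p)][:4])
E
```

```text
pics
{'t': 0.0, 'q': array([ 1.11502075e+00,  5.33407657e-02,  1.61430064e+00, -1.83462300e-05,
        1.47602530e+00, -1.19026302e-01]), 'dq': array([-0.00117211, -0.00237222,  0.00082684, -0.00042308,  0.00400494,
       -0.00146305]), 'effort': array([ 1.44610326e-04, -3.93690634e+01, -3.70167124e+01, -1.29260175e-04,
        7.43972138e-03, -1.11121028e-05]), 'tool_pos': array([0.20625213, 0.5893163 , 0.23006905]), 'tool_rot': array([-0.52637014, -3.09660225,  0.00313185]), 'contact_force': array([0.09205495, 0.11589196, 0.59780806]), 'wrist_torque': array([0.00895552, 0.01313932, 0.03938668]), 'opening': 0.08577363825186966}
scene [[437.9874731004402, 0.0, 320.4696832298472], [0.0, 437.9874731004402, 241.08050222099453], [0.0, 0.0, 1.0]] [-0.08616562  0.          0.          0.          0.        ] [ 1.36947339  2.21741761 -0.90477081] [ 0.27814454 -0.3174229   1.00381464]
dome_stake [([252, 211, 30, 48], 0.62)]
block_stake [([274, 191, 24, 52], 0.73), ([252, 234, 37, 21], 0.66)]
disc_stake [([294, 255, 32, 55], 0.8), ([221, 229, 35, 54], 0.68)]
bar_stake [([144, 236, 42, 55], 0.82), ([188, 255, 41, 58], 0.75)]
wood_rack [([227, 252, 150, 123], 0.69)]
metal_rack [([466, 318, 89, 169], 0.95)]
side [[546.0452008252447, 0.0, 315.6332578291895], [0.0, 546.0452008252447, 241.78187509535866], [0.0, 0.0, 1.0]] [-0.07475222  0.          0.          0.          0.        ] [ 2.28452993 -0.23454296  0.08979674] [-0.56860715  0.10107756  0.8523753 ]
dome_stake [([313, 307, 24, 58], 0.64)]
block_stake [([274, 307, 28, 60], 0.95)]
disc_stake [([330, 256, 31, 53], 0.95), ([356, 302, 32, 59], 0.57), ([347, 324, 191, 42], 0.47)]
bar_stake [([404, 305, 34, 53], 0.94), ([419, 364, 38, 58], 0.64)]
wood_rack [([348, 324, 191, 43], 0.81)]
metal_rack [([279, 188, 142, 43], 0.96)]
```

View pics/scene0.png

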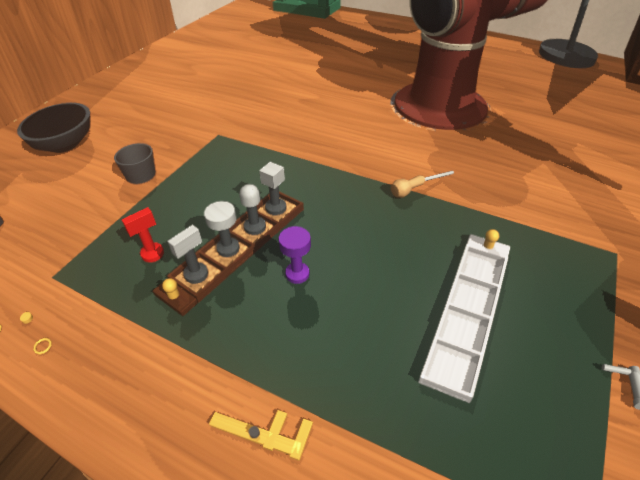

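View pics/side0.png

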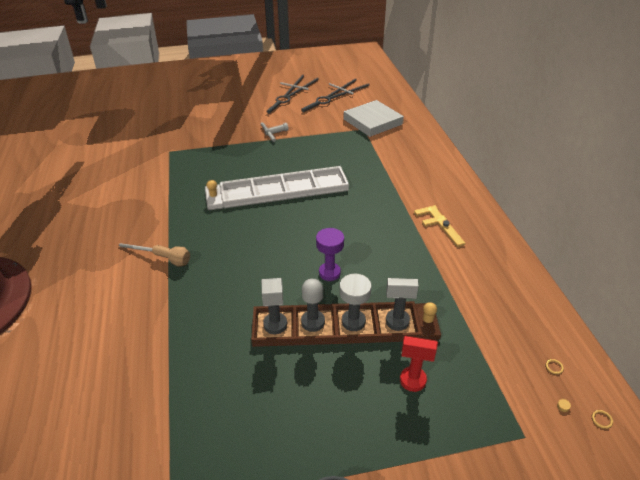

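The order from the wooden post is bar, disc, dome, block (scene: post at 170,288, then 188,240 / 221,213 / 250,195 / 272,176). The metal rack's post is at scene (492,236). The red bar and the purple disc stand outside the rack. Next I fit the poses.

```bash
cat > h.py <<'E'
import numpy as np, cv2, json
from scipy.optimize import least_squares
from scipy.spatial.transform import Rotation as R
from station import ctrl
def proj(P,p):
    return cv2.projectPoints(np.float64(P).reshape(-1,3),p["rvec"],p["tvec"],p["camera_matrix"],p["dist_coeffs"])[0].reshape(-1,2)
def wristshot():
    o=ctrl.get_obs(); p=dict(ctrl.get_image("wrist"))
    T=np.eye(4); T[:3,:3]=R.from_rotvec(o["tool_rot"]).as_matrix(); T[:3,3]=o["tool_pos"]
    C=np.linalg.inv(T@np.array(p["mount"])); p["rvec"]=cv2.Rodrigues(C[:3,:3])[0]; p["tvec"]=C[:3,3]
    return o,p
def onplane(uv,p,z):
    n=cv2.undistortPoints(np.float64(uv).reshape(-1,1,2),np.array(p["camera_matrix"]),np.array(p["dist_coeffs"])).reshape(-1,2)
    M=cv2.Rodrigues(np.float64(p["rvec"]))[0]; c=-M.T@np.ravel(p["tvec"])
    d=np.c_[n,np.ones(len(n))]@M
    return c+d*((z-c[2])/d[:,2])[:,None]
def rackpts(v,L):
    c,s=np.cos(v[2]),np.sin(v[2]); L=np.float64(L)
    return np.c_[v[0]+c*L[:,0]-s*L[:,1], v[1]+s*L[:,0]+c*L[:,1], L[:,2]]
def fitrack(obs,v0):  # obs: list of (pic, local pts, pixels)
    f=lambda v: np.concatenate([(proj(rackpts(v,L),p)-px).ravel() for p,L,px in obs])
    r=least_squares(f,v0,loss="soft_l1"); return r.x, np.round(f(r.x),1)
E
python3 - <<'E'
from h import *
S=ctrl.get_image("scene");D=ctrl.get_image("side")
X=[-.09,-.03,.03,.09]
Lm=[[x,0,.006] for x in X]+[[-.138,0,.037]]
print(fitrack([(S,Lm,np.array([[485,266],[474,298],[463,330],[451,368],[492,236]])),(D,Lm,np.array([[237,190],[268,187],[299,182],[329,178],[212,186]]))],[.6,-.1,0]))
Lw=[[x,0,.071] for x in X]
print(fitrack([(S,Lw,np.array([[272,176],[250,196],[221,215],[187,242]])),(D,Lw,np.array([[272,293],[312,292],[355,289],[403,289]]))],[.6,.3,0]))
for n,s,d in [("red",(140,222),(420,349)),("purple",(295,240),(330,242))]: print(n,onplane([s],S,.071),onplane([d],D,.071))
o,p=wristshot(); print(p["mount"],p["camera_matrix"])
E
```

```text
(array([0.55543059, 0.19843007, 0.00953617]), array([-2.5,  3.1, -0.4,  0.3,  0.3,  1.2,  0.4,  0.4,  2.2, -1.9,  0.6,
        2.2,  0.2,  1.1, -0.7,  2.1, -1.1,  2.2, -1.3, -3.6]))
(array([ 0.57476996, -0.16131037, -0.19302522]), array([ 3.9,  4. , -0.4,  3.6, -0.2,  6.2,  2.2,  2.9, -1.9,  0.8,  0.7,
        1.3,  0.3,  3.7, -5.1,  3.1]))
red [[ 0.65878149 -0.27540201  0.071     ]] [[ 0.66029439 -0.27966557  0.071     ]]
purple [[ 0.58982299 -0.05104605  0.071     ]] [[ 0.59276199 -0.05444254  0.071     ]]
[[-4.27474059e-04 -9.54157263e-01 -2.99305420e-01  7.51691075e-02]
 [ 9.99999534e-01 -6.66984907e-04  6.98064984e-04 -1.65190811e-04]
 [-8.65695973e-04 -2.99304982e-01  9.54157104e-01 -1.43655688e-01]
 [ 0.00000000e+00  0.00000000e+00  0.00000000e+00  1.00000000e+00]] [[342.54594427   0.         321.33259532]
 [  0.         342.54594427 240.43831383]
 [  0.           0.           1.        ]]
```

```bash
python3 -m jog '[1,-0.042,-0.036,0,0,0,0, 1,-0.042,-0.036,0,0,0,0, 1,-0.042,-0.036,0,0,0,0, 1,-0.042,-0.036,0,0,0,0, 1,-0.042,-0.036,0,0,0,0, 1,-0.042,-0.036,0,0,0,0, 1,-0.042,-0.036,0,0,0,0, 1,-0.042,-0.036,0,0,0,0, 1,-0.042,-0.036,0,0,0,0, 1,-0.042,-0.036,0,0,0,0]'
python3 -m jog '[1,-0.042,-0.036,0,0,0,0, 1,-0.042,-0.036,0,0,0,0, 1,0,0,0,0,0,-8, 1,0,0,0,0,0,0,1,0,0,0,0,0,0]'
python3 - <<'E'
from h import *
o,p=wristshot(); cv2.imwrite("pics/w1.png",p["image"])
print(o["q"],o["tool_pos"],o["tool_rot"])
for t in ["dome_stake","block_stake","disc_stake","bar_stake"]:
    print(t,[([round(x) for x in d["box"]],round(d["p"],2)) for d in ctrl.boxes_of(t,p)][:4])
for v in ([.5554,.1984,.0095],[.5748,-.1613,-.193]): print(proj(rackpts(v,[[x,y,.016] for x in (-.118,.118) for y in (-.028,.028)]),p).round())
E
```

```text
t: 2.1
tool_pos: [0.4847, 0.1096, 0.2317]
tool_rot: [0.527, 3.096, 0.001]
contact_force: [1.0, 0.2, 1.1]
opening: 0.0858
t: 2.72
tool_pos: [0.5393, 0.016, 0.2313]
tool_rot: [0.311, 3.126, 0.0]
contact_force: [0.1, 0.5, 0.0]
opening: 0.0855
[-1.08302698e-01 -1.52677885e-01  1.81091050e+00  5.10979114e-05
  1.48328536e+00 -1.48075388e+00] [0.5392757  0.01601717 0.23134596] [3.11048912e-01 3.12608075e+00 7.88813128e-05]
dome_stake [([155, 253, 68, 53], 0.72)]
block_stake [([136, 201, 78, 46], 0.74)]
disc_stake [([266, 279, 52, 61], 0.64), ([159, 313, 73, 71], 0.61)]
bar_stake [([99, 348, 68, 37], 0.73), ([136, 201, 78, 50], 0.64)]
[[456.  75.]
 [513.  64.]
 [475. 292.]
 [523. 283.]]
[[133. 162.]
 [186. 161.]
 [166. 356.]
 [210. 356.]]
```

View pics/w1.png

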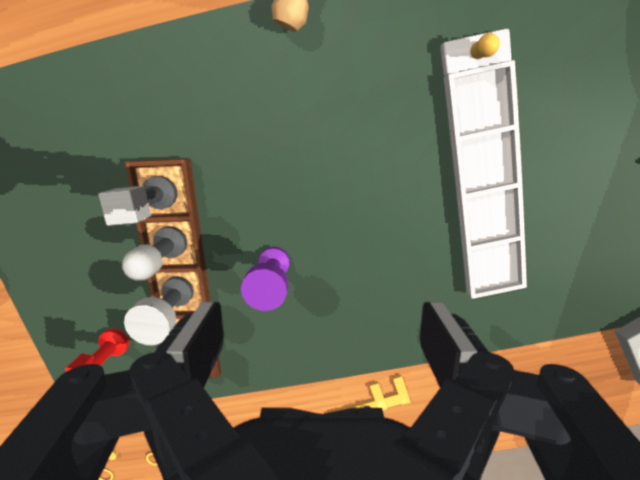

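Both racks match the fit to about 2 px. The feet are at block (159,192), dome (170,242) and disc (178,292). The bar is hidden behind a finger. I'll compute foot positions and go above the row.

```bash
cat >> h.py <<'E'
def go(x,y,z,yaw):
    """tool-frame shift to TCP (x,y,z) and turn about tool z (deg), jaws' axis at yaw+90deg; shift BEFORE turn"""
    o=ctrl.get_obs(); M=R.from_rotvec(o["tool_rot"]).as_matrix()
    d=M.T@(np.array([x,y,z])-o["tool_pos"])
    cur=np.arctan2(M[1,1],M[0,1]); t=(cur-(yaw+np.pi/2)+np.pi/2)%np.pi-np.pi/2
    ty=M[:,1]; print("shift mm",(d*1e3).round(1),"turn z deg",np.degrees(t).round(1),"tilt",(M[:,2]*1e3).round(0)[:2])
MET=[.5555,.1975,.007]; WOOD=[.5748,-.1613,-.193]
E
python3 - <<'E'
from h import *
o,p=wristshot()
f=onplane([[159,192],[170,242],[178,292]],p,.019); print(f)
h=onplane([[115,206],[142,263],[149,320]],p,np.array([.094,.08,.09])); print(h)
# rack refit wood
L=[[-.118,-.028,.016],[-.118,.028,.016]]
print(rackpts(WOOD,[[x,0,0] for x in (-.09,-.03,.03,.09)]))
S=ctrl.get_image("scene");D=ctrl.get_image("side")
print("barhead",onplane([[186,243]],S,.085),onplane([[403,288]],D,.085))
print("barfoot",onplane([[196,273]],S,.017),onplane([[398,320]],D,.017))
x,y,_=rackpts(WOOD,[[.09,0,0]])[0]; go(x-.03,y,.19,-.193)
cv2.imwrite("pics/s2.png",cv2.resize(S["image"][160:310,90:310],None,fx=3.5,fy=3.5,interpolation=2))
E
```

```text
[[ 0.48922183 -0.1482814   0.019     ]
 [ 0.54430243 -0.15465975  0.019     ]
 [ 0.60386543 -0.1654136   0.019     ]]
[[ 0.48786838 -0.15179749  0.094     ]
 [ 0.54519813 -0.1557525   0.08      ]
 [ 0.59904219 -0.16357494  0.09      ]]
[[ 0.48647101 -0.14403764  0.        ]
 [ 0.545357   -0.15554588  0.        ]
 [ 0.604243   -0.16705412  0.        ]
 [ 0.66312899 -0.17856236  0.        ]]
barhead [[ 0.671306   -0.17346178  0.085     ]] [[ 0.66715639 -0.18493895  0.085     ]]
barfoot [[ 0.66867072 -0.1771949   0.017     ]] [[ 0.66640785 -0.18467767  0.017     ]]
shift mm [-130.  -172.3   41.4] turn z deg -0.2 tilt [ 0. -0.]
```

View pics/s2.png

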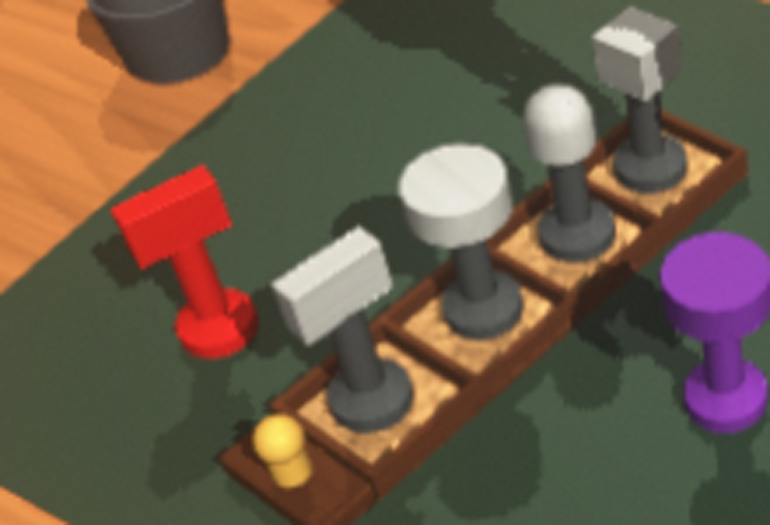

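The bar foot is near (.667,-.180). I move above it for a close look, staying at z≈0.19.

```bash
python3 -m jog '[1,-0.0325,-0.043,0.0,0,0,0, 1,-0.0325,-0.043,0.01,0,0,0, 1,-0.0325,-0.043,0.015,0,0,0, 1,-0.0325,-0.043,0.015,0,0,0, 1,0,0,0,0,0,0, 1,0,0,0,0,0,0]'
python3 - <<'E'
from h import *
o,p=wristshot(); cv2.imwrite("pics/w2.png",p["image"])
print(o["tool_pos"])
for t in ["dome_stake","block_stake","disc_stake","bar_stake"]:
    print(t,[([round(x) for x in d["box"]],round(d["p"],2)) for d in ctrl.boxes_of(t,p)][:3])
E
```

```text
t: 3.88
tool_pos: [0.6332, -0.1784, 0.1911]
tool_rot: [-0.31, -3.126, -0.001]
contact_force: [0.2, -0.3, -0.4]
opening: 0.0851
[ 0.63316307 -0.17840526  0.19112789]
dome_stake [([329, 114, 46, 53], 0.96)]
block_stake [([319, 36, 49, 67], 0.67)]
disc_stake [([470, 151, 87, 62], 0.77), ([328, 195, 60, 65], 0.66)]
bar_stake [([326, 270, 38, 78], 0.75), ([225, 274, 52, 63], 0.61), ([328, 194, 63, 68], 0.46)]
```

View pics/w2.png

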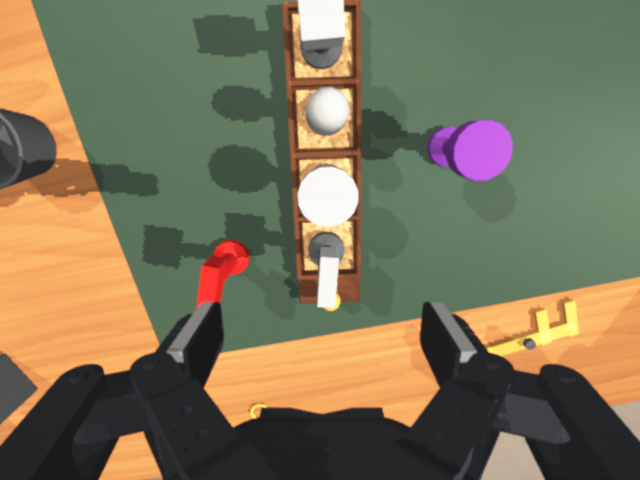

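Everything in the row shows: the bar's top face runs from (329,250) to (326,306), the disc is at (328,195), the dome at (327,110), the block top at (321,15).

```bash
python3 - <<'E'
from h import *
o,p=wristshot()
b=onplane([[329.5,250],[326.5,306]],p,.094); d=b[1]-b[0]
print("bar",b.mean(0),np.linalg.norm(d),np.arctan2(d[1],d[0]))
print("barfoot",onplane([[327,250]],p,.019))
q=np.array([.0895,.082,.019]); print("disc,dome,domefoot",onplane([[328,195],[328,110],[324,133]],p,q))
e=onplane([[299.5,245],[355,245],[295,50],[355,50]],p,.016);print("wall mids",(e[0]+e[1])/2,(e[2]+e[3])/2)
for c in range(1):
    m=b.mean(0); go(m[0],m[1],.062,np.arctan2(d[1],d[0]))
E
```

```text
bar [ 0.665398  -0.1789545  0.094    ] 0.0467913128862336 -0.23950842913104103
barfoot [[ 0.66803998 -0.17895625  0.019     ]]
disc,dome,domefoot [[ 0.60263077 -0.16673557  0.0895    ]
 [ 0.54521107 -0.15549529  0.082     ]
 [ 0.559935   -0.16070615  0.019     ]]
wall mids [ 0.66401478 -0.17786942  0.016     ] [ 0.49388359 -0.14682622  0.016     ]
shift mm [-31.5   5.  130.2] turn z deg 2.5 tilt [ 1. -0.]
```

```bash
python3 -m jog '[1,-0.032,0.005,0,0,0,2.5, 1,0,0,0.04,0,0,0, 1,0,0,0.04,0,0,0, 1,0,0,0.03,0,0,0, 1,0,0,0.02,0,0,0, 1,0,0,0,0,0,0, 0,0,0,0,0,0,0, 0,0,0,0,0,0,0, 0,0,0,0,0,0,0, 0,0,0,0,0,0,0]' 60
python3 -m jog '[0,0,0,0,0,0,0, 0,0,0,0,0,0,0,0,0,0,0,0,0,0,0,0,0,0,0,0,0]'
python3 - <<'E'
from h import *
print(ctrl.get_obs()["tool_pos"])
E
```

```text
t: 5.42
tool_pos: [0.666, -0.1802, 0.0621]
tool_rot: [0.377, 3.118, -0.001]
contact_force: [-1.4, 0.2, 1.5]
opening: 0.0133
t: 5.92
tool_pos: [0.6661, -0.1802, 0.0621]
tool_rot: [0.377, 3.118, -0.001]
contact_force: [0.2, -0.2, 5.1]
opening: 0.0131
[ 0.66606096 -0.18020451  0.06211311]
```

```bash
python3 -m jog '[0,0,0,-0.01,0,0,0, 0,0,0,-0.03,0,0,0, 0,0,0,-0.04,0,0,0, 0,0,0,-0.04,0,0,0, 0,0,0,0,0,0,0, 0,0,0,0,0,0,0]'
python3 - <<'E'
from h import *
x,y,_=rackpts(MET,[[-.09,0,0]])[0]; go(x,y,.058,MET[2])
E
```

```text
t: 6.68
tool_pos: [0.6643, -0.1793, 0.1784]
tool_rot: [-0.377, -3.115, -0.002]
contact_force: [0.4, 0.6, -4.5]
opening: 0.0129
shift mm [282.3 317.9 121.7] turn z deg -14.2 tilt [-4.  2.]
```

```bash
python3 -m jog '[0,0.012,0.0135,0,0,0,0, 0,0.024,0.027,0,0,0,0, 0,0.036,0.0405,0,0,0,0, 0,0.036,0.0405,0,0,0,0, 0,0.036,0.0405,0,0,0,0, 0,0.036,0.0405,0,0,0,0, 0,0.036,0.0405,0,0,0,0, 0,0.036,0.0405,0,0,0,0, 0,0.02,0.0225,0,0,0,-7, 0,0,0,0,0,0,-7]'
python3 -m jog '[0,0,0,0,0,0,0,0,0,0,0,0,0,0]'
python3 - <<'E'
from h import *
x,y,_=rackpts(MET,[[-.09,0,0]])[0]; go(x,y,.058,MET[2])
o,p=wristshot(); cv2.imwrite("pics/w3.png",p["image"])
for X in (-.118,-.062): print(proj(rackpts(MET,[[X,-.028,.016],[X,.028,.016]]),p).round())
E
```

```text
t: 7.92
tool_pos: [0.4711, 0.1843, 0.1789]
tool_rot: [0.018, -3.137, 0.0]
contact_force: [0.5, -0.8, -3.2]
opening: 0.0135
t: 8.18
tool_pos: [0.4736, 0.182, 0.1802]
tool_rot: [0.003, -3.14, 0.0]
contact_force: [-0.4, -0.8, -3.0]
opening: 0.0134
shift mm [  7.8  14.9 122.2] turn z deg -0.3 tilt [-2. -0.]
[[307. 180.]
 [370. 179.]]
[[308. 239.]
 [367. 239.]]
```

View pics/w3.png

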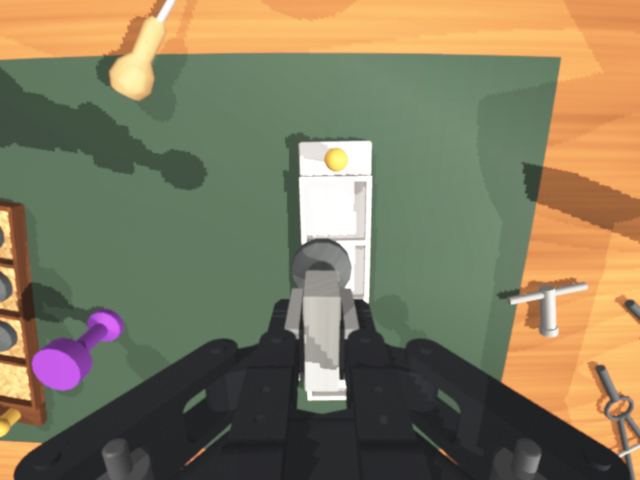

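The bay by the post shows at (302–367, 178–240), about 2.5 px left of the prediction. I set the metal rack's y 2 mm lower and descend.

```bash
sed -i 's/MET=.*; WOOD/MET=[.5555,.1955,.007]; WOOD/' h.py; python3 -m jog '[0,0.008,0.013,0,0,0,-0.3, 0,0,0,0,0,0,0, 0,0,0,0.03,0,0,0, 0,0,0,0.04,0,0,0, 0,0,0,0.03,0,0,0, 0,0,0,0.012,0,0,0, 0,0,0,0.004,0,0,0, 0,0,0,0,0,0,0, 0,0,0,0,0,0,0]'
python3 - <<'E'
from h import *
x,y,_=rackpts(MET,[[-.09,0,0]])[0]; go(x,y,.058,MET[2])
o,p=wristshot(); cv2.imwrite("pics/w4.png",p["image"])
E
```

```text
t: 9.35
tool_pos: [0.4675, 0.1954, 0.0669]
tool_rot: [-0.014, 3.139, 0.001]
contact_force: [0.9, 0.2, -3.4]
opening: 0.0129
shift mm [ 2.1 -0.5  8.9] turn z deg 0.1 tilt [3. 1.]
```

View pics/w4.png

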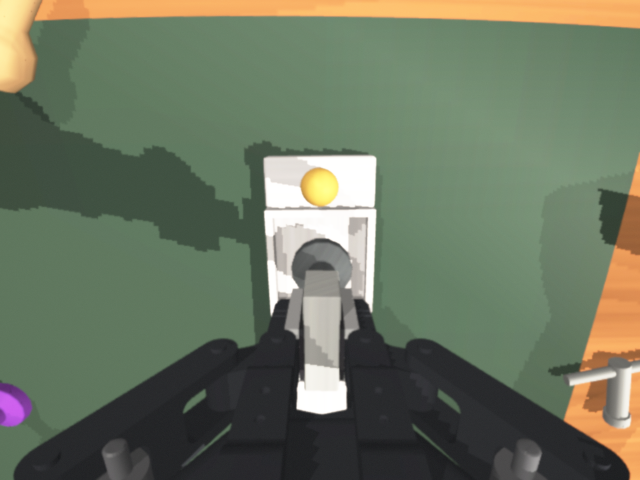

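The foot (321,262) is centred sideways in the bay (266–375). Lowering the rest.

```bash
python3 -m jog '[0,0.003,0,0.003,0,0,0, 0,0,0,0.003,0,0,0, 0,0,0,0.002,0,0,0, 0,0,0,0,0,0,0]'
python3 -m jog '[0,0,0,0.001,0,0,0, 0,0,0,0,0,0,0]'
```

```text
t: 9.9
tool_pos: [0.4634, 0.1951, 0.0581]
tool_rot: [0.014, -3.141, 0.0]
contact_force: [-3.4, -1.1, 4.6]
opening: 0.013
t: 10.15
tool_pos: [0.4636, 0.1952, 0.0581]
tool_rot: [0.014, -3.141, 0.0]
contact_force: [-6.2, -2.6, 10.0]
opening: 0.0135
```

```bash
python3 -m jog '[0.4,0,0,0,0,0,0, 0.7,0,0,0,0,0,0, 1,0,0,0,0,0,0, 1,0,0,0,0,0,0, 1,0,0,-0.03,0,0,0, 1,0,0,-0.05,0,0,0, 1,0,0,-0.05,0,0,0,1,0,0,0,0,0,0]'
python3 - <<'E'
from h import *
o,p=wristshot(); cv2.imwrite("pics/w5.png",p["image"])
go(.6026,-.1667,.059,-.193)
E
```

```text
t: 11.15
tool_pos: [0.4664, 0.1959, 0.192]
tool_rot: [-0.014, 3.131, 0.004]
contact_force: [0.1, 0.3, -0.8]
opening: 0.0853
shift mm [-133.9 -363.5  130.1] turn z deg 11.6 tilt [5. 1.]
```

View pics/w5.png

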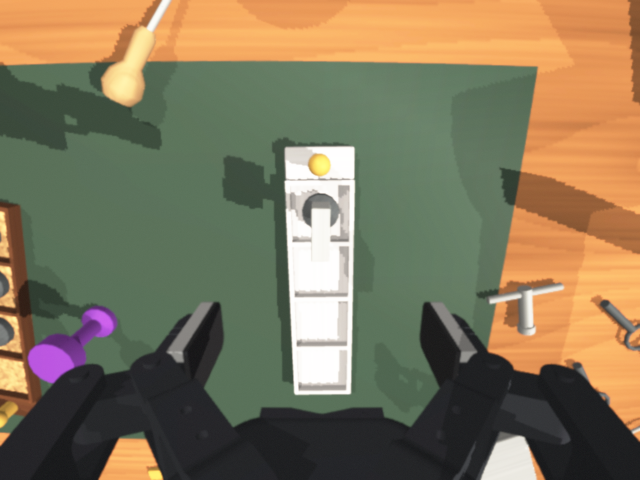

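The bar stands upright at the post-end bay (foot 320,210). Next I refit the rack and go to the disc.

```bash
python3 - <<'E'
from h import *
o,p=wristshot()
L=[[-.06,0,.016],[0,0,.016],[.06,0,.016],[-.118,-.028,.016],[-.118,.028,.016]]
print(fitrack([(p,L,np.array([[321,242],[322,295],[322,343],[290,181],[350,181]]))],MET))
print("barfoot",onplane([[320.5,210]],p,.015), rackpts(MET,[[-.09,0,0]]))
E
python3 -m jog '[1,-0.0134,-0.0364,0,0,0,0, 1,-0.0134,-0.0364,0,0,0,0, 1,-0.0134,-0.0364,0,0,0,0, 1,-0.0134,-0.0364,0,0,0,0, 1,-0.0134,-0.0364,0,0,0,0, 1,-0.0134,-0.0364,0,0,0,0, 1,-0.0134,-0.0364,0,0,0,0, 1,-0.0134,-0.0364,0,0,0,0, 1,-0.0134,-0.0364,0,0,0,5.8, 1,-0.0064,-0.0377,0,0,0,5.8]'
python3 -m jog '[1,0,0,0,0,0,0,1,0,0,0,0,0,0]'
python3 - <<'E'
from h import *
go(.6026,-.1667,.059,-.193)
E
```

```text
(array([0.55011326, 0.19626805, 0.01970028]), array([-0.1, -1.3, -0.4,  1.5,  0.2,  3.5, -0.3, -0. ,  0.6, -0.7]))
barfoot [[0.45996909 0.19446342 0.015     ]] [[0.4655022  0.19487001 0.        ]]
t: 12.5
tool_pos: [0.589, -0.1703, 0.1832]
tool_rot: [-0.308, -3.122, -0.002]
contact_force: [-0.2, 0.1, -0.1]
opening: 0.0855
t: 12.75
tool_pos: [0.5888, -0.1689, 0.1843]
tool_rot: [-0.303, -3.124, -0.002]
contact_force: [-0.6, 0.2, -0.2]
opening: 0.0854
shift mm [-13.5   4.6 125.2] turn z deg -0.0 tilt [-3.  2.]
```

```bash
sed -i 's/MET=.*; WOOD/MET=[.554,.1957,.012]; WOOD/' h.py; python3 -m jog '[1,-0.0135,0.0046,0,0,0,0, 1,0,0,0.04,0,0,0, 1,0,0,0.04,0,0,0, 1,0,0,0.03,0,0,0, 1,0,0,0.015,0,0,0, 1,0,0,0,0,0,0, 0,0,0,0,0,0,0, 0,0,0,0,0,0,0, 0,0,0,0,0,0,0, 0,0,0,0,0,0,0]' 60
python3 -m jog '[0,0,0,0,0,0,0, 0,0,0,0,0,0,0]'
python3 -m jog '[0,0,0,-0.01,0,0,0, 0,0,0,-0.03,0,0,0, 0,0,0,-0.04,0,0,0, 0,0,0,-0.04,0,0,0, 0,0,0,0,0,0,0, 0,0,0,0,0,0,0]'
python3 - <<'E'
from h import *
x,y,_=rackpts(MET,[[-.03,0,0]])[0]; go(x,y,.055,MET[2])
E
```

```text
t: 14.0
tool_pos: [0.6051, -0.1683, 0.0633]
tool_rot: [0.304, 3.124, -0.001]
contact_force: [0.2, 0.2, 5.8]
opening: 0.0415
t: 14.25
tool_pos: [0.6051, -0.1683, 0.0632]
tool_rot: [0.304, 3.124, -0.001]
contact_force: [-0.5, 0.3, 5.8]
opening: 0.0417
t: 15.0
tool_pos: [0.6027, -0.1672, 0.1792]
tool_rot: [-0.304, -3.124, -0.001]
contact_force: [-0.3, 0.0, -3.9]
opening: 0.0414
shift mm [146.6 340.5 124.9] turn z deg -11.8 tilt [-3.  1.]
```

```bash
python3 -m jog '[0,0.006,0.0135,0,0,0,0, 0,0.012,0.027,0,0,0,0, 0,0.018,0.042,0,0,0,0, 0,0.018,0.042,0,0,0,0, 0,0.018,0.042,0,0,0,0, 0,0.018,0.042,0,0,0,0, 0,0.018,0.042,0,0,0,0, 0,0.018,0.042,0,0,0,0, 0,0.0206,0.048,0,0,0,-5.9, 0,0,0,0,0,0,-5.9]'
python3 -m jog '[0,0,0,0,0,0,0,0,0,0,0,0,0,0]'
python3 - <<'E'
from h import *
x,y,_=rackpts(MET,[[-.03,0,0]])[0]; go(x,y,.0595,MET[2])
E
```

```text
t: 16.25
tool_pos: [0.5227, 0.1982, 0.1791]
tool_rot: [0.033, -3.137, -0.001]
contact_force: [0.4, -1.2, -2.4]
opening: 0.0413
t: 16.5
tool_pos: [0.5248, 0.1945, 0.1802]
tool_rot: [0.016, -3.14, 0.001]
contact_force: [1.4, -0.0, -3.6]
opening: 0.0411
shift mm [  0.6   0.9 120.7] turn z deg -0.1 tilt [-2. -0.]
```

```bash
python3 -m jog '[0,0.001,0.001,0,0,0,0, 0,0,0,0.03,0,0,0, 0,0,0,0.04,0,0,0, 0,0,0,0.03,0,0,0, 0,0,0,0.01,0,0,0, 0,0,0,0.004,0,0,0, 0,0,0,0,0,0,0]'
python3 - <<'E'
from h import *
x,y,_=rackpts(MET,[[-.03,0,0]])[0]; go(x,y,.0595,MET[2])
o,p=wristshot(); cv2.imwrite("pics/w6.png",p["image"])
E
```

```text
t: 17.38
tool_pos: [0.5255, 0.1958, 0.0686]
tool_rot: [-0.019, 3.139, 0.001]
contact_force: [0.1, -0.3, -2.6]
opening: 0.0411
shift mm [ 1.6 -0.4  9.1] turn z deg -0.0 tilt [2. 0.]
```

View pics/w6.png

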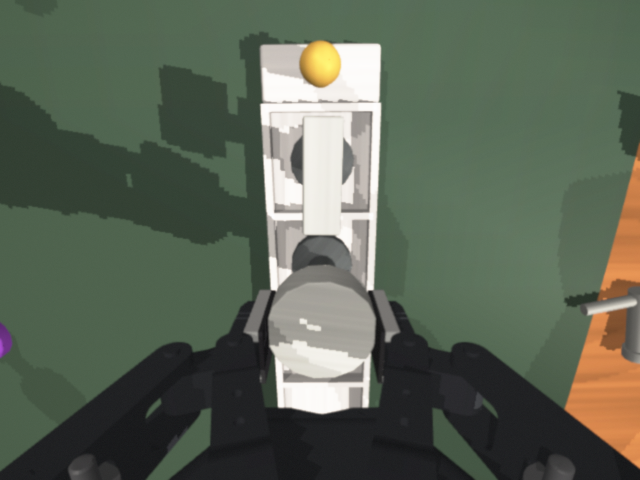

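The disc is held, foot (321,262) centred in bay 2, and the bar is undisturbed. Lowering.

```bash
python3 -m jog '[0,0.0015,0,0.003,0,0,0, 0,0,0,0.003,0,0,0, 0,0,0,0.002,0,0,0, 0,0,0,0,0,0,0]'
python3 -m jog '[0,0,0,0.001,0,0,0, 0,0,0,0,0,0,0]'
```

```text
t: 17.92
tool_pos: [0.5231, 0.1957, 0.0593]
tool_rot: [-0.019, 3.141, 0.0]
contact_force: [-0.2, -0.8, -2.6]
opening: 0.0413
t: 18.18
tool_pos: [0.5236, 0.1957, 0.0593]
tool_rot: [-0.019, 3.141, 0.0]
contact_force: [-2.3, 0.3, 4.1]
opening: 0.0415
```

```bash
python3 -m jog '[0.7,0,0,0,0,0,0, 1,0,0,0,0,0,0, 1,0,0,0,0,0,0, 1,0,0,0,0,0,0, 1,0,0,-0.03,0,0,0, 1,0,0,-0.05,0,0,0, 1,0,0,-0.05,0,0,0,1,0,0,0,0,0,0]'
python3 - <<'E'
from h import *
go(.5452,-.1555,.0565,-.193)
E
```

```text
t: 19.18
tool_pos: [0.5262, 0.1964, 0.1944]
tool_rot: [-0.019, 3.131, 0.004]
contact_force: [0.4, -0.1, -0.0]
opening: 0.0855
shift mm [ -13.2 -352.4  137.3] turn z deg 11.8 tilt [11.  2.]
```

```bash
python3 -m jog '[1,-0.002,-0.04,0,0,0,0, 1,-0.002,-0.04,0,0,0,0, 1,-0.002,-0.04,0,0,0,0, 1,-0.002,-0.04,0,0,0,0, 1,-0.002,-0.04,0,0,0,0, 1,-0.002,-0.04,0,0,0,0, 1,-0.002,-0.04,0,0,0,0, 1,-0.002,-0.04,0,0,0,0, 1,0,-0.032,0,0,0,5.9, 1,0,0,0,0,0,5.9]'
python3 -m jog '[1,0,0,0,0,0,0,1,0,0,0,0,0,0]'
python3 - <<'E'
from h import *
go(.5452,-.1555,.0565,-.193)
E
```

```text
t: 20.42
tool_pos: [0.5426, -0.158, 0.1867]
tool_rot: [-0.314, -3.124, -0.0]
contact_force: [0.1, -0.0, 0.2]
opening: 0.0852
t: 20.68
tool_pos: [0.543, -0.1557, 0.1875]
tool_rot: [-0.301, -3.126, -0.001]
contact_force: [-0.5, 0.6, 0.3]
opening: 0.0851
shift mm [ -2.2   0.6 131. ] turn z deg 0.1 tilt [-1.  0.]
```

```bash
python3 -m jog '[1,-0.002,0.0005,0,0,0,0, 1,0,0,0.04,0,0,0, 1,0,0,0.04,0,0,0, 1,0,0,0.035,0,0,0, 1,0,0,0.017,0,0,0, 1,0,0,0,0,0,0, 0,0,0,0,0,0,0, 0,0,0,0,0,0,0, 0,0,0,0,0,0,0, 0,0,0,0,0,0,0]' 60
python3 -m jog '[0,0,0,0,0,0,0, 0,0,0,0,0,0,0]'
```

```text
t: 21.92
tool_pos: [0.5462, -0.1565, 0.0577]
tool_rot: [0.303, 3.125, -0.001]
contact_force: [-1.0, -0.5, 4.5]
opening: 0.0279
t: 22.18
tool_pos: [0.5462, -0.1565, 0.0577]
tool_rot: [0.304, 3.125, -0.001]
contact_force: [-0.3, -0.6, 4.7]
opening: 0.0281
```

```bash
python3 -m jog '[0,0,0,-0.01,0,0,0, 0,0,0,-0.03,0,0,0, 0,0,0,-0.04,0,0,0, 0,0,0,-0.04,0,0,0, 0,0,0,0,0,0,0, 0,0,0,0,0,0,0]'
python3 - <<'E'
from h import *
x,y,_=rackpts(MET,[[.03,0,0]])[0]; go(x,y,.054,MET[2])
E
```

```text
t: 22.92
tool_pos: [0.5443, -0.1555, 0.1742]
tool_rot: [-0.303, -3.124, -0.002]
contact_force: [-0.8, 0.2, -3.0]
opening: 0.0279
shift mm [ 28.3 352.5 120.6] turn z deg -11.8 tilt [-3.  1.]
```

```bash
python3 -m jog '[0,0.001,0.014,0,0,0,0, 0,0.0024,0.028,0,0,0,0, 0,0.0035,0.043,0,0,0,0, 0,0.0035,0.043,0,0,0,0, 0,0.0035,0.043,0,0,0,0, 0,0.0035,0.043,0,0,0,0, 0,0.0035,0.043,0,0,0,0, 0,0.0035,0.043,0,0,0,0, 0,0.0039,0.0525,0,0,0,-5.9, 0,0,0,0,0,0,-5.9]'
python3 -m jog '[0,0,0,0,0,0,0,0,0,0,0,0,0,0]'
python3 - <<'E'
from h import *
x,y,_=rackpts(MET,[[.03,0,0]])[0]; go(x,y,.054,MET[2])
E
```

```text
t: 24.18
tool_pos: [0.5838, 0.1994, 0.174]
tool_rot: [0.032, -3.138, -0.001]
contact_force: [-0.2, -1.2, -4.0]
opening: 0.0281
t: 24.42
tool_pos: [0.5847, 0.1952, 0.1751]
tool_rot: [0.017, -3.14, 0.0]
contact_force: [-0.2, -0.4, -3.4]
opening: 0.028
shift mm [  0.5   0.9 121.1] turn z deg -0.1 tilt [-2. -0.]
```

```bash
python3 -m jog '[0,0.001,0.001,0,0,0,0, 0,0,0,0.03,0,0,0, 0,0,0,0.04,0,0,0, 0,0,0,0.03,0,0,0, 0,0,0,0.01,0,0,0, 0,0,0,0.004,0,0,0, 0,0,0,0,0,0,0]'
python3 - <<'E'
from h import *
x,y,_=rackpts(MET,[[.03,0,0]])[0]; go(x,y,.054,MET[2])
o,p=wristshot(); cv2.imwrite("pics/w7.png",p["image"])
E
```

```text
t: 25.3
tool_pos: [0.5855, 0.1964, 0.0638]
tool_rot: [-0.019, 3.139, 0.001]
contact_force: [0.4, 0.3, -3.5]
opening: 0.0285
shift mm [ 1.5 -0.3  9.8] turn z deg -0.0 tilt [2. 0.]
```

View pics/w7.png

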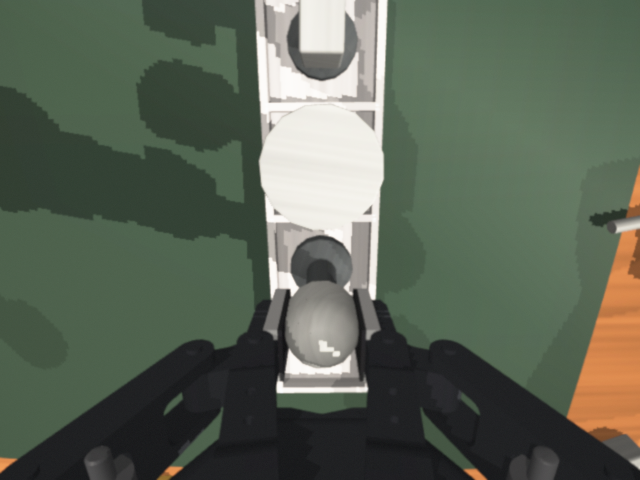

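The dome is held upright, foot (321,263) centred in bay 3. Bar and disc are standing. Lowering.

```bash
python3 -m jog '[0,0.001,0,0.003,0,0,0, 0,0,0,0.003,0,0,0, 0,0,0,0.003,0,0,0, 0,0,0,0,0,0,0]'
python3 -m jog '[0,0,0,0.001,0,0,0, 0,0,0,0,0,0,0]'
```

```text
t: 25.85
tool_pos: [0.5839, 0.1964, 0.0537]
tool_rot: [-0.019, 3.141, 0.0]
contact_force: [0.2, -0.6, -1.8]
opening: 0.0282
t: 26.1
tool_pos: [0.5843, 0.1964, 0.0537]
tool_rot: [-0.019, 3.14, 0.0]
contact_force: [-1.1, -0.8, 6.0]
opening: 0.028
```

```bash
python3 -m jog '[0.7,0,0,0,0,0,0, 1,0,0,0,0,0,0, 1,0,0,0,0,0,0, 1,0,0,-0.03,0,0,0, 1,0,0,-0.05,0,0,0, 1,0,0,-0.06,0,0,0,1,0,0,0,0,0,0]'
python3 - <<'E'
from h import *
go(.46,-.142,.19,-.193)
E
```

```text
t: 26.98
tool_pos: [0.5872, 0.1971, 0.1999]
tool_rot: [-0.019, 3.129, 0.004]
contact_force: [0.4, -0.4, 0.6]
opening: 0.0853
shift mm [ 131.5 -337.6    7.4] turn z deg 11.8 tilt [13.  3.]
```

```bash
python3 -m jog '[1,0.0145,-0.0375,0,0,0,0, 1,0.0145,-0.0375,0,0,0,0, 1,0.0145,-0.0375,0,0,0,0, 1,0.0145,-0.0375,0,0,0,0, 1,0.0145,-0.0375,0,0,0,0, 1,0.0145,-0.0375,0,0,0,0, 1,0.0145,-0.0375,0,0,0,0, 1,0.0145,-0.0375,0,0,0,0, 1,0.0145,-0.0375,0,0,0,5.9, 1,0,0,0,0,0,5.9]'
python3 -m jog '[1,0,0,0,0,0,0,1,0,0,0,0,0,0]'
python3 - <<'E'
from h import *
o,p=wristshot(); cv2.imwrite("pics/w8.png",p["image"]); print(o["tool_pos"])
print([([round(x) for x in d["box"]],round(d["p"],2)) for d in ctrl.boxes_of("block_stake",p)])
E
```

```text
t: 28.22
tool_pos: [0.4559, -0.1446, 0.1911]
tool_rot: [-0.315, -3.124, -0.0]
contact_force: [-0.1, -0.1, 1.1]
opening: 0.0854
t: 28.48
tool_pos: [0.457, -0.1424, 0.1916]
tool_rot: [-0.3, -3.126, -0.001]
contact_force: [0.9, 0.6, -0.6]
opening: 0.0849
[ 0.45696655 -0.14235242  0.19163896]
[([319, 266, 38, 69], 0.87), ([324, 301, 46, 42], 0.29)]
```

View pics/w8.png

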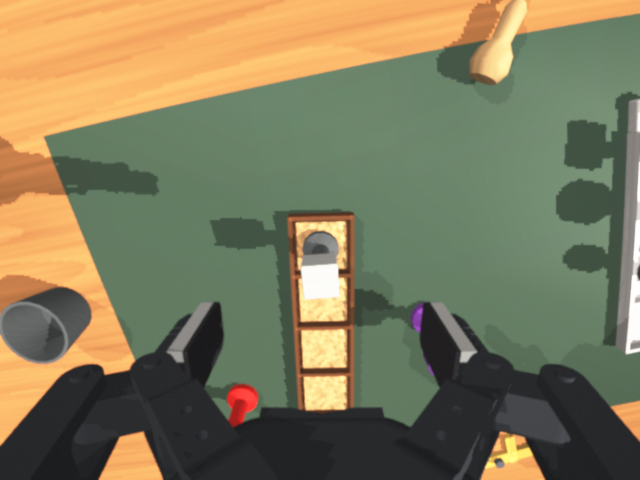

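Block foot at (320,246), top face about (301–340, 262–299), slightly turned. I'll measure its yaw.

```bash
python3 - <<'E'
from h import *
o,p=wristshot(); g=p["image"].min(2)[240:310,280:360]
print(g[45,15:65:3],g[10:65:3,40])
m=(g>225).astype(np.uint8); n,l,s,c=cv2.connectedComponentsWithStats(m); k=1+s[1:,4].argmax()
pts=np.argwhere(l==k)[:,::-1].astype(np.float32)+[280,240]
r=cv2.minAreaRect(pts.astype(np.float32)); b=cv2.boxPoints(r); print(s[k],b)
w=onplane(b,p,.094); print(w)
d=w[1:]-w[:-1]; print(np.linalg.norm(d,axis=1),np.degrees(np.arctan2(d[:,1],d[:,0]))%90-90)
c=w.mean(0); print("foot",onplane([[320,247]],p,.019)); yaw=np.radians(np.mean(np.degrees(np.arctan2(d[:,1],d[:,0]))%90-90)); print(c,yaw)
go(c[0],c[1],.0605,yaw)
E
```

```text
[ 51  84 147 248 250 250 250 251 250 250 250 251 250 250 250 152 165] [ 65  99 134 135 137 236 249 250 250 249 248 249 250 250 249 249 184 134
 138]
[  21   24   38   35 1158] [[300.8412  265.93524]
 [336.6294  263.1823 ]
 [339.1294  295.6823 ]
 [303.3412  298.43524]]
[[ 0.47459121 -0.16165337  0.094     ]
 [ 0.47758219 -0.1346575   0.094     ]
 [ 0.5046636  -0.13756231  0.094     ]
 [ 0.50164763 -0.16544076  0.094     ]]
[0.02716106 0.02723675 0.02804111] [-6.32223668 -6.1222716  -6.17440637]
foot [[ 0.48711402 -0.1495242   0.019     ]]
[ 0.48962115 -0.14982849  0.094     ] -0.1083204545702288
shift mm [-33.3  -1.2 131.5] turn z deg -4.8 tilt [-0.  0.]
```

```bash
python3 -m jog '[1,-0.0325,-0.001,0,0,0,-4.8, 1,0,0,0.04,0,0,0, 1,0,0,0.04,0,0,0, 1,0,0,0.035,0,0,0, 1,0,0,0.017,0,0,0, 1,0,0,0,0,0,0, 0,0,0,0,0,0,0, 0,0,0,0,0,0,0, 0,0,0,0,0,0,0, 0,0,0,0,0,0,0]' 60
python3 -m jog '[0,0,0,0,0,0,0, 0,0,0,0,0,0,0]'
python3 -m jog '[0,0,0,-0.01,0,0,0, 0,0,0,-0.03,0,0,0, 0,0,0,-0.04,0,0,0, 0,0,0,-0.04,0,0,0, 0,0,0,0,0,0,0, 0,0,0,0,0,0,0]'
python3 - <<'E'
from h import *
x,y,_=rackpts(MET,[[.09,0,0]])[0]; go(x,y,.058,MET[2])
E
```

```text
t: 29.88
tool_pos: [0.4896, -0.1501, 0.0615]
tool_rot: [0.173, 3.135, -0.0]
contact_force: [0.3, 0.9, 4.7]
opening: 0.027
t: 30.12
tool_pos: [0.4896, -0.1501, 0.0615]
tool_rot: [0.173, 3.135, -0.0]
contact_force: [-0.5, 2.2, 6.7]
opening: 0.027
t: 30.88
tool_pos: [0.4876, -0.1495, 0.1782]
tool_rot: [-0.172, -3.134, -0.002]
contact_force: [-1.7, 0.3, -3.5]
opening: 0.0275
shift mm [-117.8  361.3  120.2] turn z deg -7.0 tilt [-3.  1.]
```

```bash
python3 -m jog '[0,-0.0045,0.014,0,0,0,0, 0,-0.009,0.028,0,0,0,0, 0,-0.014,0.043,0,0,0,0, 0,-0.014,0.043,0,0,0,0, 0,-0.014,0.043,0,0,0,0, 0,-0.014,0.043,0,0,0,0, 0,-0.014,0.043,0,0,0,0, 0,-0.014,0.043,0,0,0,0, 0,-0.014,0.043,0,0,0,0, 0,-0.006,0.018,0,0,0,-7]'
python3 -m jog '[0,0,0,0,0,0,0,0,0,0,0,0,0,0,0,0,0,0,0,0,0]'
python3 - <<'E'
from h import *
x,y,_=rackpts(MET,[[.09,0,0]])[0]; go(x,y,.058,MET[2])
E
```

```text
t: 32.12
tool_pos: [0.6444, 0.1992, 0.1774]
tool_rot: [0.029, -3.138, -0.0]
contact_force: [-0.5, -0.6, -4.2]
opening: 0.0274
t: 32.5
tool_pos: [0.6447, 0.1952, 0.1797]
tool_rot: [0.017, -3.14, 0.001]
contact_force: [-0.4, 0.2, -5.3]
opening: 0.0274
shift mm [  0.6   1.6 121.7] turn z deg -0.1 tilt [-1. -0.]
```

```bash
python3 -m jog '[0,0.001,0.0015,0,0,0,0, 0,0,0,0.03,0,0,0, 0,0,0,0.04,0,0,0, 0,0,0,0.03,0,0,0, 0,0,0,0.01,0,0,0, 0,0,0,0.004,0,0,0, 0,0,0,0,0,0,0]'
python3 - <<'E'
from h import *
x,y,_=rackpts(MET,[[.09,0,0]])[0]; go(x,y,.058,MET[2])
o,p=wristshot(); cv2.imwrite("pics/w9.png",p["image"])
E
```

```text
t: 33.38
tool_pos: [0.6452, 0.1975, 0.0679]
tool_rot: [-0.019, 3.139, 0.001]
contact_force: [1.1, 0.2, -3.7]
opening: 0.0271
shift mm [ 1.2 -0.7  9.9] turn z deg 0.0 tilt [2. 0.]
```

View pics/w9.png

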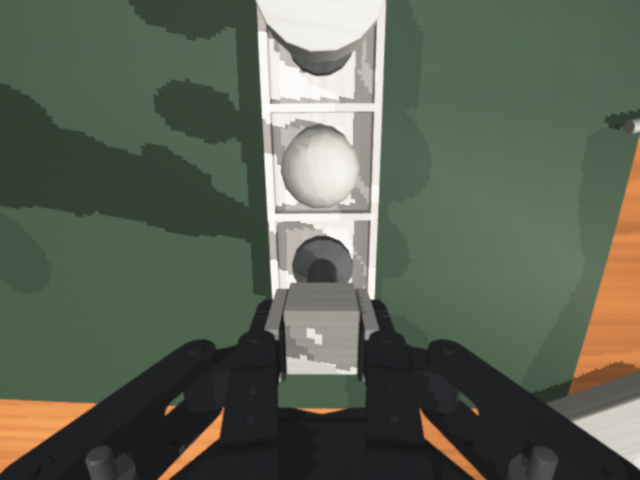

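The block's foot (322,262) is centred in bay 4, and the dome and disc are standing. Lowering.

```bash
python3 -m jog '[0,0.001,0,0.003,0,0,0, 0,0,0,0.003,0,0,0, 0,0,0,0.003,0,0,0, 0,0,0,0,0,0,0]'
python3 -m jog '[0,0,0,0.001,0,0,0, 0,0,0,0,0,0,0]'
```

```text
t: 33.92
tool_pos: [0.6434, 0.1975, 0.0575]
tool_rot: [-0.019, 3.141, 0.0]
contact_force: [0.3, 0.1, -1.9]
opening: 0.0273
t: 34.17
tool_pos: [0.6436, 0.1975, 0.0575]
tool_rot: [-0.019, 3.141, 0.0]
contact_force: [-3.3, 0.0, 5.0]
opening: 0.0274
```

Contact felt. I release, raise and back off toward the robot for a last look.

```bash
python3 -m jog '[0.7,0,0,0,0,0,0, 1,0,0,0,0,0,0, 1,0,0,0,0,0,0, 1,0,0,-0.03,0,0,0, 1,0,0,-0.05,0,0,0, 1,0,0,-0.06,0,0,0, 1,0.04,0,-0.04,0,0,0, 1,0.04,0,-0.02,0,0,0, 1,0,0,0,0,0,0,1,0,0,0,0,0,0]'
python3 - <<'E'
from h import *
o,p=wristshot(); S=ctrl.get_image("side"); S2=ctrl.get_image("scene")
a=cv2.resize(S["image"][130:220,190:370],(400,200),interpolation=2)
b=cv2.resize(S2["image"][190:410,390:560],(309,400),interpolation=2)
im=np.zeros((600,720,3),np.uint8); im[:200,:400]=a; im[200:,:309]=b; im[:480,410:720]=p["image"][:, 170:480]
cv2.imwrite("pics/f.png",im)
E
```

```text
t: 35.42
tool_pos: [0.5633, 0.1964, 0.2558]
tool_rot: [0.019, -3.142, 0.0]
contact_force: [0.6, -0.2, -0.4]
opening: 0.0855
```

View pics/f.png

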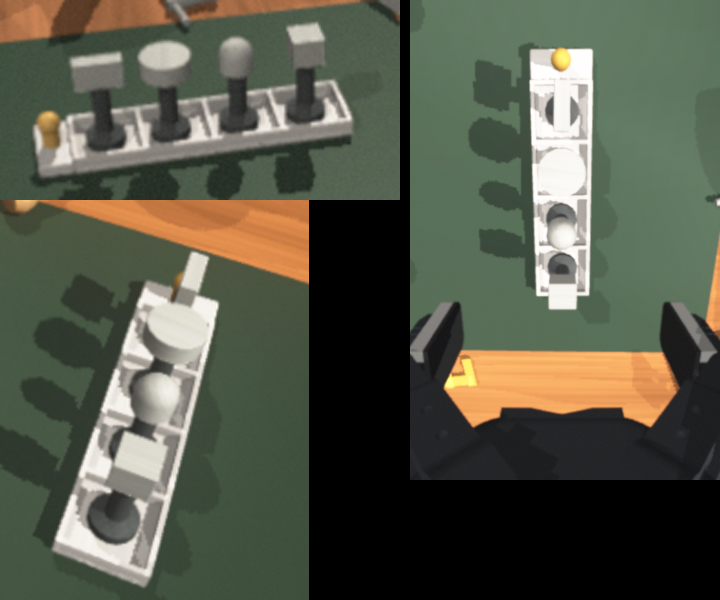

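All four stand upright: bar, disc, dome, block from the post, each foot near the middle of its bay. The gripper is clear. Handing in.

```bash
python3 -c "
from station import ctrl
print(ctrl.finish_job())"
```

```text
the job is handed in; nothing more can be done
None
```

All four stakes are in the aluminium rack in their original order. Counted from its brass post they are bar, disc, dome, block. The job took about 35 s of robot time, and no verdict was reported.

- **Final pictures:** the side, scene and wrist cameras showed each stake upright, one to a bay, with the foot within a few mm of the bay centre by eye. The gripper was open and clear above the rack. I did not touch the red and purple look-alikes.
- **Placing:** for each stake I felt the foot reach the floor before opening the gripper. The force reading was 4 to 10 N.
- **Disagreement:** two estimates of the metal rack's position along the row differed by about 5 mm (0.5555 m from the fixed cameras and 0.550 m from a wrist picture). I used 0.554 m. The close-up wrist pictures taken before each lowering showed every foot centred, well within the 12 mm tolerance.

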